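Ring for the pastry chef and point out the unfinished tart

ROBOT

A 6-joint arm with a two-finger parallel gripper is mounted at the origin on the work surface. World frame = base frame: x ahead of the robot, y to its left, z up, the work surface at z = 0. Lengths are in m, angles in degrees, forces in N, time in s.
With the tool pointing down it reaches from about 0.4 to 0.825 m from the base axis. Payload 7 kg.
Tool frame: the origin (TCP) lies between the finger pads, 19 mm behind the fingertips; this is the grasp point; z points along the fingers, y is the line along which they close (so a half turn about z gives the same grasp; the last joint's range is limited). The gripper opens to 88 mm and grips with 3 to 60 N. Pads are 19 mm wide; open, the fingers measure 130 mm over their backs; the gripper's body (78 mm by 193 mm) begins 47 mm behind the grasp point.
Start: joints at [86.694, 20.546, 0.682, 0, -70.136, -16.507], TCP at [0.229, 0.635, 0.245] pointing down, gripper open.
Joint ranges: [-176.03, 176.03], [-82.01, 121.73], [-58.28, 71.71], [-173.87, 95.51], [-174.79, -0.11], [-173.66, 173.66]. Speed limits (degrees/s): [136.94, 136.94, 172.46, 180, 180, 180].

INTERFACE

Orientations are given as [roll, pitch, yaw] about the fixed x, y, z axes, in that order (R = Rz(yaw) Ry(pitch) Rx(roll)).
In Python, from plant import telemetry, snapshot, workorder, nets gives the robot as it stands.
- The arm moves only by the shell command python3 -m creep 'ROWS'. ROWS is JSON, a list that holds one entry, the list of rows, each a list of 5 numbers: the shift along the tool's x, y, z normalised to -1 to 1, where 1 is 0.2 m, then the turn about the tool's z normalised to -1 to 1, where 1 is pi/2 rad, then the opening, from 0 (shut) to 1 (fully open). In form: [[[x, y, z, spin, hand], ...]]. A call has 1 to 8 rows; each row shifts and turns the commanded pose from where the row before left it, along the tool's axes as they then stand; what a row does not reach is not made up. A row lasts 1/12 s, in which the tool goes at most 41.7 mm and 7.16 degrees, less where a joint would pass 70% of its speed; a pose out of reach is approached as far as the arm can. A call with a number of a shift or a turn outside -1 to 1 is refused whole. A call with a gripper value outside its range is refused whole. The fingers move at their own pace and stop on an object; the grip force is fixed at half the most. Time passes only in rows, so rows that do not move let the fingers close. It gives the time, the measured TCP pose, the force, the opening and the grip force at its end, in the units of the state.
- telemetry.get_obs(): the state, without advancing time (a new reading comes with each control period).
- snapshot(name): name is "scene" or "top"; returns a dict with "frame" (400x640x3 uint8, red, green, blue), "fx", "fy", "cx", "cy" (pixels), "k1" (the pictures are not rectified: a ray, as slopes to the right and down, at radius r is drawn at 1 + k1 r^2 times it, then the intrinsics apply), "rvec" (rotation vector, rad) and "tvec" (3), from world to camera coordinates, as OpenCV has them. Camera axes: x right, y down, z forward; pixel columns grow to the right and rows downward; lengths in m; the calibration is good to about 2 mm. A picture is of the moment at which its call begins. There is no depth.
- workorder.close_job(): hands the job in; it is judged then, once.
Trained networks look in a picture, given as the dict that the camera call returned (one of the last four; its "shot" number tells which), for a name from the list of things; names that differ only in an ending like _2 or _b are one class to them, and where a whole thing is asked for, a point or a joint stands for the part that bears it (a point fixed in the world has none). Each returns a list of dicts, best first, with "confidence" (0 to 1); they miss things now and then, are a little off and sometimes report something else, mostly with a low value. They report only what shows in the picture. A call takes as long as a camera call. They do not tell look-alikes from the thing itself.
- nets.find_in(picture, query): "uv" ([column, row] in pixels, amid what is visible of it).
- nets.masks_of(picture, query): "region" (400x640 bool, what is visible of it) and "uv" ([column, row] in pixels, amid what is visible of it).
- nets.landmark_of(picture, query): "uv" ([column, row] in pixels: a listed point, or the origin of a listed thing).
The state is a dict: "clock": time; "joint_pos": joint angles; "qvel": joint speeds; "tau": joint torques, N m; "tool_pos": TCP position; "orientation": TCP orientation; "force": force on the tool from outside, world axes, zero at the start; "moment": the same for the moment, N m; "opening": finger opening in m; "gripper_force": force on a finger pad.
Only numpy, scipy, OpenCV 4.12 (cv2) and the standard library are available. Lean on these libraries where they do the work, as an engineer would, in place of code of your own. Each camera call takes 0.05 s, during which the arm holds its last target. There are 200 camera calls.

TASK

One of the chocolate tarts on the white tray has come out of the kitchen without its piped chocolate rosettes. Ring the counter bell for the pastry chef by pressing its plunger right down with the fingertips and letting it spring back, then point at that bare tart: bring the fingertips to a few centimetres above its middle, keep them still there for two full seconds, and finish still pointing. Touch none of the pastries, and lift or shift nothing on the counter.

Things in the scene. Friction and masses are not known exactly. Their poses are not given: they have to be found in the camera images.
- tart_bare: Round tartlet, 78 mm across the rim (68 at the foot) and 26 mm high, dark brown crust filled with dark shiny chocolate 4 mm below the rim and nothing on it: the tart that lacks its rosettes. Loose, 90 g, stands on the tray. Origin: centre of its underside; z up. Its highest point is the rim, 26 mm above the origin. It stands in any one of the six places on the tray.
- tray: White ceramic display tray, 235 mm (its x) by 335 mm (its y), its flat top 10 mm above the counter with a low rim at 16 mm. It does not move when touched. Origin: centre of its underside. Six tarts stand on it in two rows (along y) of three, about 105 mm apart.
- bell: Counter bell: black base 89 mm across, polished steel dome rising to 47 mm, and a steel plunger standing up in the middle of the dome, its head 15 mm across. Loose, about 300 g, upright. Origin: centre of its underside; z up.
- bell_top (a point): The top of the bell's plunger, at its centre: 64 mm above the counter when up. It rides on the plunger. Closed fingertips pressed straight down on it work the bell.
- bell_plunger (a joint): How far the bell's plunger is pressed down, in m: 0 up (rest), 0.005 fully down; it rings from 0.0035. A spring returns it: about 1.1 N starts it and 3.4 N holds it fully down.
- tart_piped1: Round tartlet, 78 mm across the rim (68 at the foot) and 26 mm high, dark brown crust with dark chocolate filling and a crescent of five lighter brown piped chocolate rosettes that reach 39 mm above the origin. Loose, 90 g, stands on the tray. Origin: centre of its underside; z up. A finished tart, to be left alone.
- tart_piped2: Round tartlet, 78 mm across the rim (68 at the foot) and 26 mm high, dark brown crust with dark chocolate filling and a crescent of five lighter brown piped chocolate rosettes that reach 39 mm above the origin. Loose, 90 g, stands on the tray. Origin: centre of its underside; z up. A finished tart, to be left alone.
- tart_piped3: Round tartlet, 78 mm across the rim (68 at the foot) and 26 mm high, dark brown crust with dark chocolate filling and a crescent of five lighter brown piped chocolate rosettes that reach 39 mm above the origin. Loose, 90 g, stands on the tray. Origin: centre of its underside; z up. A finished tart, to be left alone.
- tart_matcha1: Round tartlet, 78 mm across the rim (68 at the foot) and 26 mm high, golden crust with pale cream filling and a band of green tea dust. Loose, 90 g, stands on the tray. Origin: centre of its underside; z up. To be left alone.
- brownie1: Square dark brownie, 62 x 62 mm, topped with white meringue and golden flakes to 50 mm high. Loose, 110 g, on a dark slate board 8 mm thick to the robot's right. Origin: centre of its underside; z up. To be left alone.
- tart_matcha2: Round tartlet, 78 mm across the rim (68 at the foot) and 26 mm high, golden crust with pale cream filling and a band of green tea dust. Loose, 90 g, stands on the tray. Origin: centre of its underside; z up. To be left alone.
- brownie2: Square dark brownie, 62 x 62 mm, topped with white meringue and golden flakes to 50 mm high. Loose, 110 g, on a dark slate board 8 mm thick to the robot's right. Origin: centre of its underside; z up. To be left alone.
- tongs: Steel serving tongs with black grips, 245 mm long, 50 mm wide, 20 mm high, lying on the counter between the tray and the bell. Loose, 110 g. Origin: middle of its length on the counter; x along it. Not needed: to be left alone.
Things that resemble listed ones, but are neither listed nor needed, are in the scene too. What is shaped like the bell but green or pink is not meant. What is shaped like the tart_bare but blue or red is not meant.

How it is judged:
By the outcome, as a careful person would: the job done as asked, in the order asked, and still so for the second after the job is handed in, with the robot touching nothing.
It also fails if it takes over 35 s, if anything falls off the work surface, if the arm or the gripper's body presses on something with over 40 N, if the wrist force passes 120 N, or if a joint passes its speed limit or range.

## Working session

There is one attempt and no reset: what is moved stays moved. The work goes in short steps, Python scripts to look and compute and a shell command to move; the robot and the scene stay as the last step left them, time stands still between calls to the robot, and variables do not carry over. Pictures are saved under pics/ and viewed, at most 10 in all, crops included, and the job is handed in when it is done.

```bash
mkdir -p pics; cat > h.py <<'E'
import numpy as np,cv2
from plant import telemetry,snapshot,workorder,nets
def ray(p,uv):
    x=(uv[0]-p["cx"])/p["fx"];y=(uv[1]-p["cy"])/p["fy"];a,b=x,y
    for _ in range(30):
        s=1+p["k1"]*(a*a+b*b);a,b=x/s,y/s
    R=cv2.Rodrigues(np.array(p["rvec"],float))[0];t=np.array(p["tvec"],float)
    return -R.T@t,R.T@np.array([a,b,1])
def at(p,uv,z):
    o,d=ray(p,uv);return o+d*(z-o[2])/d[2]
E
python3 - <<'E'
from h import *
for n in("scene","top"):
    p=snapshot(n);cv2.imwrite(f"pics/{n}.png",p["frame"][:,:,::-1])
    print(n,ray(p,(320,200))[0].round(3))
    for q,z in(("tart_bare",0.01),("tart_piped1",.01),("bell",0),("bell_top",.064)):
        for r in nets.landmark_of(p,q):print(q,np.round(r["uv"]),round(r["confidence"],2),at(p,r["uv"],z).round(3))
o=telemetry.get_obs();print(o)
E
```

```text
scene [1.412 0.377 0.703]
tart_bare [389. 192.] 0.74 [0.387 0.052 0.01 ]
tart_bare [267. 283.] 0.73 [ 0.859 -0.06   0.01 ]
tart_bare [352. 239.] 0.71 [0.635 0.045 0.01 ]
tart_piped1 [302. 198.] 0.96 [ 0.53  -0.157  0.01 ]
tart_piped1 [310. 225.] 0.61 [ 0.632 -0.077  0.01 ]
tart_piped1 [368. 214.] 0.6 [0.519 0.039 0.01 ]
tart_piped1 [334. 205.] 0.21 [ 0.52  -0.063  0.01 ]
bell [471. 274.] 0.96 [0.615 0.338 0.   ]
bell [466. 234.] 0.87 [0.469 0.293 0.   ]
bell [474. 205.] 0.6 [0.327 0.284 0.   ]
bell_top [470. 212.] 0.44 [0.464 0.291 0.064]
bell_top [478. 186.] 0.43 [0.329 0.286 0.064]
bell_top [475. 256.] 0.37 [0.625 0.338 0.064]
top [ 0.521 -0.03   1.235]
tart_bare [287. 189.] 0.9 [0.631 0.045 0.01 ]
tart_bare [329. 105.] 0.77 [ 0.851 -0.067  0.01 ]
tart_piped1 [292. 227.] 0.73 [0.533 0.034 0.01 ]
tart_piped1 [335. 187.] 0.65 [ 0.635 -0.079  0.01 ]
tart_piped1 [369. 230.] 0.56 [ 0.523 -0.165  0.01 ]
bell [178. 195.] 0.97 [0.619 0.33  0.   ]
bell [194. 251.] 0.94 [0.471 0.288 0.   ]
bell [195. 302.] 0.72 [0.341 0.283 0.   ]
bell [477. 209.] 0.6 [ 0.575 -0.447  0.   ]
bell_top [188. 306.] 0.49 [0.342 0.284 0.064]
bell_top [187. 251.] 0.45 [0.474 0.288 0.064]
bell_top [167. 190.] 0.39 [0.627 0.34  0.064]
{'clock': 0.5, 'joint_pos': array([ 8.66964513e+01,  2.05472142e+01,  6.79219338e-01, -2.45083841e-03,
       -7.01348189e+01, -1.65070806e+01]), 'qvel': array([ 0.00724499, -0.02577548, -0.04041893, -0.02049808, -0.01707588,
       -0.07338206]), 'tau': array([ 4.59722069e-04, -5.81800604e+01,  2.93070781e+01,  6.99704111e+00,
        1.19355874e-02, -3.51919709e-05]), 'tool_pos': array([0.22875852, 0.63500708, 0.24532304]), 'orientation': array([ 1.79996647e+02,  1.41044436e-03, -1.98114622e+01]), 'force': array([-1.22797051,  0.24068017,  0.76597341]), 'moment': array([-0.01763121,  0.04300823,  0.01129058]), 'gripper_force': 0.0, 'opening': 0.08782549654813991}
```

View pics/top.png

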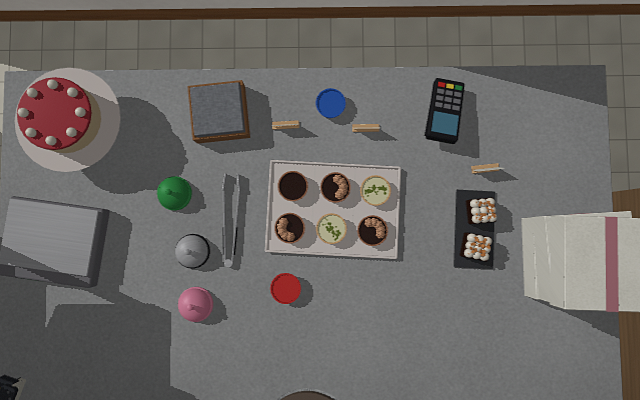

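View pics/scene.png

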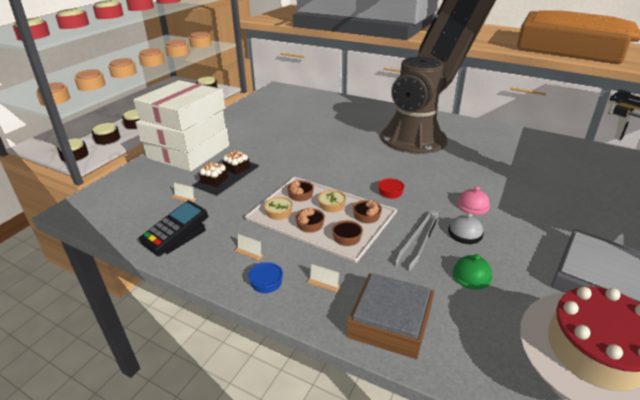

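Candidates in the top picture:
- **Bell:** green (175,193), steel (192,251), pink (195,305). The steel one fits; the coloured ones are excluded.
- **Bare tart:** dark (293,186), blue (331,103), red (286,288). The dark one on the tray, with no rosettes, fits.

I'll confirm both in an enlarged crop.

```bash
python3 - <<'E'
from h import *
P={n:snapshot(n) for n in("top","scene")}
t=P["top"]["frame"][:,:,::-1];s=P["scene"]["frame"][:,:,::-1]
f=lambda im,u,v:cv2.resize(im[v-25:v+25,u-35:u+35],None,fx=5.6,fy=5.6,interpolation=cv2.INTER_CUBIC)
cv2.imwrite("pics/crop.png",np.vstack([np.hstack([f(t,192,251),f(t,293,188)]),np.hstack([f(s,468,225),f(s,350,230)])]))
for n,p in P.items():
    for q,z in(("tart_bare",.03),("bell",.025)):
        for r in nets.masks_of(p,q):
            m=r["region"].astype(np.uint8);(c,wh,a)=cv2.minAreaRect(cv2.findNonZero(m))
            print(n,q,np.round(c,1),np.round(wh),round(r["confidence"],2),at(p,c,z).round(3))
def tri(q,a,b):
    u=[min((r["uv"] for r in nets.landmark_of(P[n],q)),key=lambda w:np.hypot(w[0]-g[0],w[1]-g[1]),default=None) for n,g in(("top",a),("scene",b))]
    (o,d),(o2,d2)=ray(P["top"],u[0]),ray(P["scene"],u[1]);k=np.linalg.lstsq(np.c_[d,-d2],o2-o,rcond=None)[0]
    print(q,np.round(u,1),(o+k[0]*d).round(4),(o2+k[1]*d2).round(4))
tri("bell_top",(187,251),(470,212));tri("tart_bare",(287,189),(352,239))
E
```

```text
top tart_bare [292.  185.5] [29. 30.] 0.84 [0.638 0.031 0.03 ]
top tart_bare [284.5 288. ] [30. 29.] 0.65 [0.379 0.051 0.03 ]
top tart_bare [329. 103.] [28. 30.] 0.65 [ 0.851 -0.065  0.03 ]
top tart_bare [334.5 187. ] [30. 29.] 0.25 [ 0.633 -0.077  0.03 ]
top bell [192.  250.5] [33. 34.] 0.97 [0.475 0.286 0.025]
top bell [194.5 303.5] [35. 35.] 0.86 [0.342 0.279 0.025]
top bell [173.5 192.5] [33. 33.] 0.81 [0.623 0.335 0.025]
scene tart_bare [347.  232.5] [25. 30.] 0.94 [0.638 0.033 0.03 ]
scene tart_bare [265. 277.] [30. 34.] 0.93 [ 0.862 -0.061  0.03 ]
scene tart_bare [390.5 187.5] [19. 25.] 0.81 [0.395 0.057 0.03 ]
scene bell [466.  229.5] [33. 30.] 0.9 [0.486 0.293 0.025]
scene bell [472.5 271.5] [35. 37.] 0.71 [0.632 0.341 0.025]
scene bell [473.7 201.4] [30. 28.] 0.68 [0.35  0.285 0.025]
bell_top [[185.5 255.2]
 [476.5 186.9]] [0.4681 0.2728 0.1335] [0.4628 0.2933 0.1394]
tart_bare [[288.5 186.6]
 [350.5 237.6]] [0.6364 0.0411 0.0154] [0.636  0.0419 0.0154]
```

View pics/crop.png

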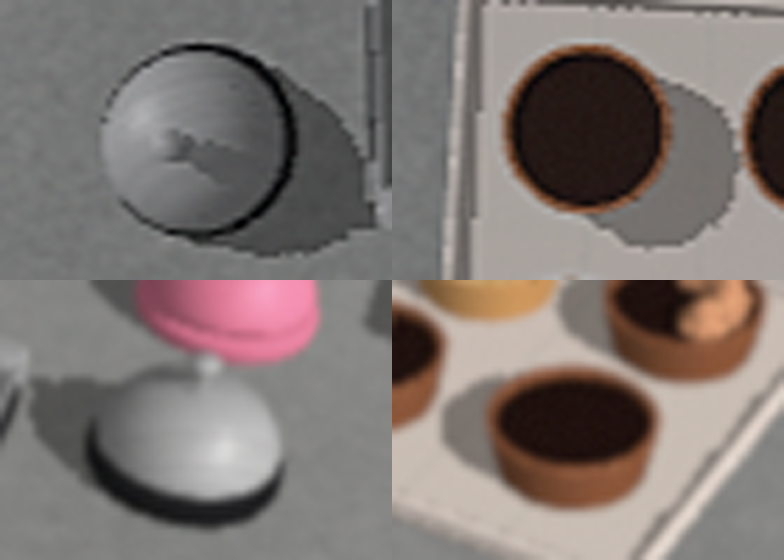

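The top-left and bottom-left crops show the steel bell, with its plunger head at about top (188.2,251.9) and scene (470.1,214). The right crops show the dark tart with plain filling and no rosettes, rim centre at top (292.8,185.9) and scene (347.3,230.9). Both are confirmed.

```bash
python3 - <<'E'
from h import *
P={n:snapshot(n) for n in("top","scene")}
for nm,z,u in(("plunger",.063,((188.2,251.7),(470.1,214.0))),("tart",.036,((292.8,185.9),(347.3,230.9)))):
    (o,d),(o2,d2)=ray(P["top"],u[0]),ray(P["scene"],u[1]);k=np.linalg.lstsq(np.c_[d,-d2],o2-o,rcond=None)[0]
    print(nm,at(P["top"],u[0],z).round(4),at(P["scene"],u[1],z).round(4),(o+k[0]*d).round(4),(o2+k[1]*d2).round(4))
from scipy.spatial.transform import Rotation as R
o=telemetry.get_obs();M=R.from_euler("xyz",o["orientation"],degrees=True)
for g in([.475,.286,.245],[.64,.031,.245]):print(M.inv().apply(np.array(g)-o["tool_pos"]).round(4))
E
```

```text
plunger [0.4732 0.2856 0.063 ] [0.4699 0.2932 0.063 ] [0.4732 0.2859 0.0618] [0.4711 0.2933 0.0638]
tart [0.6361 0.029  0.036 ] [0.6391 0.034  0.036 ] [0.6364 0.0292 0.0325] [0.6351 0.0322 0.0325]
[0.3499 0.2449 0.0004]
[5.916e-01 4.289e-01 4.000e-04]
```

```bash
python3 -m creep '[[[0.157,0.11,0,0,0],[0.157,0.11,0,0,0],[0.157,0.11,0,0,0],[0.157,0.11,0,0,0],[0.157,0.11,0,0,0],[0.157,0.11,0,0,0],[0.157,0.11,0,0,0],[0.157,0.11,0,0,0]]]'
python3 -m creep '[[[0.158,0.112,0,0,0],[0.158,0.112,0,0,0],[0.158,0.112,0,0,0],[0,0,0.19,0,0],[0,0,0.19,0,0],[0,0,0.18,0,0],[0,0,0,0,0],[0,0,0,0,0]]]'
cat > look.py <<'E'
from h import *
import sys
o=telemetry.get_obs();T=np.array(o["tool_pos"])-[0,0,.019];print(o["clock"],T.round(4),o["orientation"].round(2),o["opening"],o["force"])
ims=[]
for n in("top","scene"):
    p=snapshot(n);X=T
    rv=np.array(p["rvec"],float);tv=np.array(p["tvec"],float)
    uv=cv2.projectPoints(X[None],rv,tv,np.array([[p["fx"],0,p["cx"]],[0,p["fy"],p["cy"]],[0,0,1.]]),np.array([p["k1"],0,0,0,0]))[0].ravel()
    print(n,uv.round(1));u,v=map(int,uv);u=min(max(u,35),604);v=min(max(v,30),369)
    ims.append(cv2.resize(p["frame"][v-30:v+30,u-35:u+35,::-1],None,fx=5.6,fy=5.6,interpolation=cv2.INTER_CUBIC))
    print("origin",u-35,v-30)
cv2.imwrite(sys.argv[1],np.hstack(ims))
E
python3 look.py pics/a.png
```

```text
clock: 1.77
tool_pos: [0.4062, 0.3827, 0.2457]
orientation: [-180.0, -0.0, -19.8]
force: [0.8, 0.0, 0.2]
opening: 0.0399
gripper_force: 0.0
clock: 2.43
tool_pos: [0.4715, 0.2881, 0.1326]
orientation: [179.8, 0.1, -19.8]
force: [0.5, -0.2, 1.4]
opening: -0.0001
gripper_force: 0.0
2.4333 [0.4715 0.2881 0.1136] [ 1.7978e+02  5.0000e-02 -1.9810e+01] -0.00010308693114901017 [ 0.54802086 -0.16619191  1.37185361]
top [181.3 253.4]
origin 146 223
scene [471.6 197. ]
origin 436 166
```

View pics/a.png

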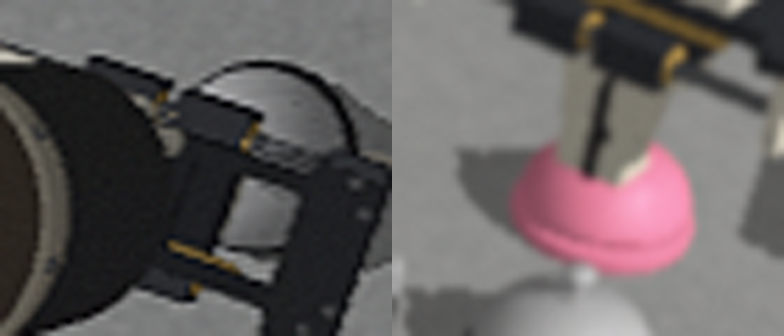

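The scene crop shows the tip at about (473.7,197.6), 2 px right of its projection. That is a camera bias, and it explains the y disagreement between views. Corrected, the plunger sits near (0.4725,0.2866), within about 2 mm of the tool. I'll trim and descend.

```bash
python3 -m creep '[[[0.007,0.005,0.1,0,0],[0,0,0.1,0,0],[0,0,0,0,0],[0,0,0,0,0],[0,0,0,0,0]]]'
python3 look.py pics/b.png
```

```text
clock: 2.95
tool_pos: [0.4739, 0.2888, 0.0957]
orientation: [-179.8, -0.1, -19.8]
force: [1.1, -0.9, -0.7]
opening: 0.0009
gripper_force: 0.0
2.95 [0.4739 0.2888 0.0767] [-1.7984e+02 -9.0000e-02 -1.9760e+01] 0.0008627491276280692 [ 1.14893551 -0.94017776 -0.6685562 ]
top [185.4 251.7]
origin 150 221
scene [469.  209.9]
origin 433 179
```

View pics/b.png

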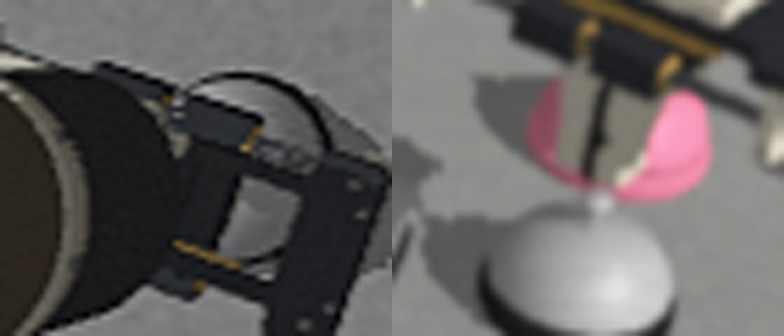

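The fingertips at crop (601,185) sit right above the plunger head at (600,203). Next I'll press in small steps.

```bash
python3 -m creep '[[[0,0,0.04,0,0],[0,0,0,0,0],[0,0,0,0,0]]]'
python3 -m creep '[[[0,0,0.02,0,0],[0,0,0,0,0],[0,0,0,0,0]]]'
```

```text
clock: 3.3
tool_pos: [0.4727, 0.2873, 0.0851]
orientation: [180.0, 0.0, -19.8]
force: [-0.6, 1.3, -0.1]
opening: 0.0004
gripper_force: 0.0
clock: 3.55
tool_pos: [0.4731, 0.2877, 0.0814]
orientation: [-180.0, -0.0, -19.8]
force: [1.1, 0.1, 0.3]
opening: 0.0006
gripper_force: 0.8
```

```bash
python3 -m creep '[[[0,0,0.01,0,0],[0,0,0,0,0],[0,0,0,0,0]]]'
python3 -m creep '[[[0,0,0.006,0,0],[0,0,0,0,0],[0,0,0,0,0]]]'
```

```text
clock: 3.8
tool_pos: [0.473, 0.2876, 0.0795]
orientation: [-180.0, -0.0, -19.8]
force: [0.7, 0.1, 3.3]
opening: 0.0006
gripper_force: 1.3
clock: 4.05
tool_pos: [0.473, 0.2877, 0.0783]
orientation: [-180.0, -0.0, -19.8]
force: [-0.0, -0.2, 2.3]
opening: 0.0005
gripper_force: 1.5
```

```bash
python3 -m creep '[[[0,0,0.006,0,0],[0,0,0,0,0],[0,0,0,0,0]]]'
```

```text
clock: 4.3
tool_pos: [0.4731, 0.2877, 0.0776]
orientation: [-180.0, -0.0, -19.8]
force: [-1.0, -0.4, 7.6]
opening: 0.0002
gripper_force: 4.1
```

The force reads 7.6 N with the plunger at its stop, so it is fully down. Now I'll release it straight up and travel to the tart.

```bash
python3 -m creep '[[[0,0,-0.03,0,0],[0,0,-0.03,0,0],[0,0,-0.15,0,0],[0,0,-0.15,0,0],[0,0,-0.14,0,0],[0,0,0,0,0]]]'
python3 -m creep '[[[0.151,0.117,0,0,0],[0.151,0.117,0,0,0],[0.151,0.117,0,0,0],[0.151,0.117,0,0,0],[0.151,0.117,0,0,0],[0.151,0.117,0,0,0],[0.151,0.117,0,0,0],[0.151,0.117,0,0,0]]]'
python3 -m creep '[[[0,0,0,0,0],[0,0,0.1,0,0],[0,0,0.1,0,0],[0,0,0.1,0,0],[0,0,0,0,0],[0,0,0,0,0],[0,0,0,0,0]]]'
python3 look.py pics/c.png
```

```text
clock: 4.8
tool_pos: [0.4749, 0.2892, 0.1829]
orientation: [-179.6, -0.2, -19.8]
force: [0.4, 1.5, 0.4]
opening: 0.0001
gripper_force: 0.0
clock: 5.47
tool_pos: [0.6369, 0.0277, 0.1768]
orientation: [180.0, 0.1, -19.8]
force: [0.8, 0.2, 0.3]
opening: 0.0004
gripper_force: 0.0
clock: 6.05
tool_pos: [0.6372, 0.0297, 0.118]
orientation: [-180.0, -0.0, -19.8]
force: [1.5, 0.7, 1.5]
opening: 0.0002
gripper_force: 0.0
6.05 [0.6372 0.0297 0.099 ] [-1.7999e+02 -4.0000e-02 -1.9790e+01] 0.00021424518737504734 [1.47266282 0.74186629 1.4815134 ]
top [291.2 183. ]
origin 256 152
scene [346.6 209.2]
origin 311 179
```

View pics/c.png

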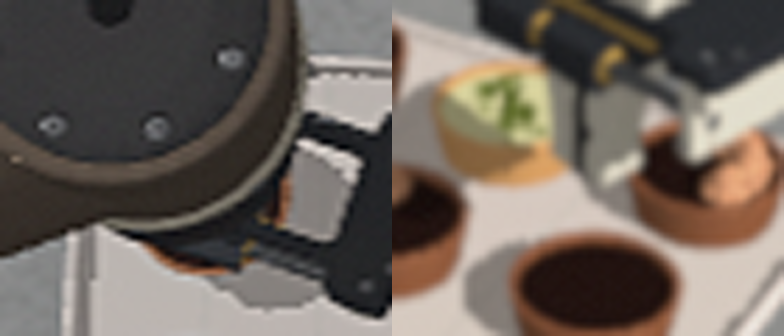

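The fingertips are at about scene (347.4,211), in line with the tart's column (347.3). The tool pose matches the tart's middle from both views. I'll lower 31 mm and hold.

```bash
python3 -m creep '[[[0,0,0.08,0,0],[0,0,0.075,0,0],[0,0,0,0,0],[0,0,0,0,0],[0,0,0,0,0],[0,0,0,0,0],[0,0,0,0,0],[0,0,0,0,0]]]'
for i in 1 2 3 4; do python3 -m creep '[[[0,0,0,0,0],[0,0,0,0,0],[0,0,0,0,0],[0,0,0,0,0],[0,0,0,0,0],[0,0,0,0,0],[0,0,0,0,0],[0,0,0,0,0]]]' | head -2; done
python3 look.py pics/d.png; python3 -c "
from h import *
p=snapshot('scene');cv2.imwrite('pics/e.png',p['frame'][130:330,200:540,::-1].repeat(2,0).repeat(2,1))"
```

```text
clock: 6.82
tool_pos: [0.6371, 0.0296, 0.0868]
orientation: [-180.0, -0.1, -19.8]
force: [0.9, 0.6, 0.3]
opening: 0.0006
gripper_force: 0.0
clock: 7.48
tool_pos: [0.6367, 0.0295, 0.0859]
clock: 8.15
tool_pos: [0.6367, 0.0295, 0.0859]
clock: 8.82
tool_pos: [0.6367, 0.0295, 0.086]
clock: 9.48
tool_pos: [0.6367, 0.0295, 0.086]
9.4833 [0.6367 0.0295 0.067 ] [180.    -0.   -19.81] 0.00020627021200472686 [-0.60143309  0.16100486  0.15268548]
top [292.  184.5]
origin 256 154
scene [346.3 219.8]
origin 311 189
```

View pics/e.png

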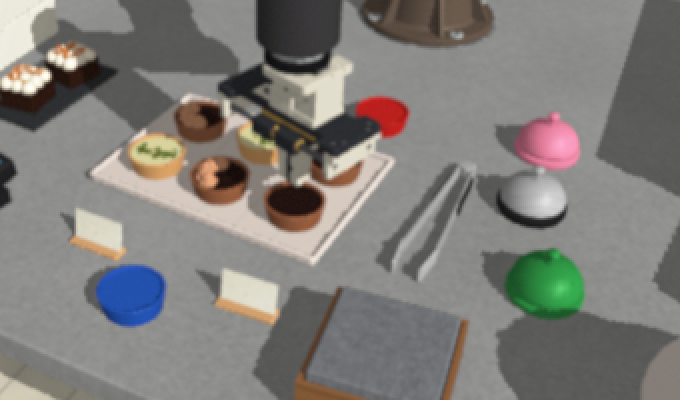

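The picture shows the closed fingertips above the bare tart, at about scene (347,220). The bell is back in place with its plunger up at (470,214), and nothing has moved. I held still for over 2.6 s, so I'm handing in.

```bash
python3 -c "
from plant import workorder
print(workorder.close_job())"
```

```text
the job is handed in; nothing more can be done
None
```

I rang the steel bell (plunger pressed to its stop, then sprung back up) and handed the job in with the fingertips still pointing about 3 cm above the middle of the bare tart, after more than 2.6 s held still; nothing else in view had moved.

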